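# Lay a standing binder down gently on the reading stand

### The job

The pink binder stands on its foot on the reading stand: tip it over onto its side so that it ends lying across the padded rail, square on the stand, with its foot still on the base plate at the heel-stop end. Keep it supported with the fingers on its way down so that it lands gently and never falls free (for instance with the open fingers loosely either side of its top edge, one pushing and the other catching); only push and support, never pinch, lift or carry it. Leave the other things on the desk alone and finish with the hand clear.

Things in the scene. Friction and masses are not known exactly. Their poses are not given: they have to be found in the camera images.
- stand: Reading stand, fixed to the desk; origin on the desk surface. Grey base plate 6 mm thick, x -105 to +130 mm, 220 mm wide in y, with a black heel stop across its +x end and a padded rail across its -x end. Its own -x is the way the binder must be tipped and points to the robot's right, partly back towards it.
- rail_top (a point): Middle of the rail's upper side, 54 mm above the desk. The rail is a fixed black rubber-padded bar, 20 mm diameter, 200 mm long along the stand's y, axis at the stand's x = -80 mm, held by two end cheeks (24 mm long, 8 mm thick, at y = +-104 mm, 56 mm high).
- heel_stop (a point): Middle of the upper edge of the heel stop's face (stand's x = +115 mm, 36 mm above the desk). The stop is a fixed bar 12 mm thick and 200 mm wide.
- pink_binder: Pink ring binder, rigid, closed, loose, 40 mm thick (its x), 185 mm deep (its y), 220 mm tall (its z), about 0.45 kg, weight central. Origin: centre of its underside. Starts upright on the base plate (underside 6 mm above the desk) at about the stand's x = +90 mm, its back 2 to 8 mm from the heel stop, axes nearly parallel to the stand's.
- binder_top (a point): Centre of the pink binder's top face, 220 mm above its underside. Laid down, the binder leans about 72 degrees from upright and this end reaches some 60 mm past the rail, with some 55 mm of free space beneath it.
- binder_foot (a point): Middle of the pink binder's lower edge on its -x face. Pushed at the top towards -x the binder turns about this edge, balances at about 10 degrees and would then fall by itself.
- blue_binder: Blue ring binder of the same size standing to the robot's right; leave alone. Origin: centre of underside.
- pen_cup: Grey pen cup with pens, 72 mm diameter, 95 mm tall (pens to 141 mm), standing beside the stand on its -y side; leave alone. Origin: centre of underside.
- stamp: Dark wooden hand stamp, 38 mm diameter, 72 mm tall, standing beside the stand on its +y side; leave alone. Origin: centre of underside.
- stapler: Violet and black stapler, 140 x 36 x 46 mm, on the robot's right; leave alone. Origin: centre of underside.
- silver_bowl: Silver bowl, 175 mm diameter, 85 mm tall, on the robot's left; leave alone. Origin: centre of underside.
- tape: Roll of clear tape lying flat, 72 mm diameter, 24 mm tall, on the robot's left; leave alone. Origin: centre of underside.
There are look-alikes about, which are no part of the job. What is shaped like the pink_binder but orange is not meant.

How it is judged:
At the end, for the whole second after the job is handed in: The pink binder lies at rest on its -x side across the padded rail (66 to 81 degrees from upright), its foot edge on the base plate between 40 and 120 mm on the stand's +x side and within 40 mm of the stand's middle line, square to the stand within 11 degrees, top end past the rail (angle between pink_binder's own z axis and vertical between 1.15 and 1.42 rad and x of binder_foot in the frame of stand between 0.04 and 0.12 m and z of binder_foot in the frame of stand below 0.018 m and y of binder_foot in the frame of stand between -0.04 and 0.04 m and x of binder_top in the frame of rail_top below -0.02 m and angle between the y axis of pink_binder and the y axis of stand, either way round below 0.2 rad and contact force between pink_binder and stand above 1 N and linear speed of pink_binder below 0.02 m/s and angular speed of pink_binder below 0.1 rad/s); the robot touches nothing.
It fails at once if the binder falls freely or is slammed down (turns faster than 3.5 rad/s) (angular speed of pink_binder above 3.5 rad/s).
It fails at once if the binder is lifted or carried, or tipped the wrong way (its foot edge rises 20 mm off the base plate) (z of binder_foot in the frame of stand above 0.026 m).
It fails at once if the binder is pinched or forced (over 25 N from the fingers) (contact force between the fingers and pink_binder above 25 N).
It fails at once if another thing on the desk is disturbed (moved 25 mm) (distance of any of blue_binder, pen_cup, stamp, stapler, silver_bowl, tape from where it was at the start of the episode above 0.025 m).
It also fails if it takes over 45 s, if anything falls off the work surface, if the arm or the gripper's body presses on something with over 40 N, if the wrist force passes 120 N, or if a joint passes its speed limit or range.

### The arm

A 6-joint arm with a two-finger parallel gripper is mounted at the origin on the work surface. World frame = base frame: x ahead of the robot, y to its left, z up, the work surface at z = 0. Lengths are in m, angles in rad, forces in N, time in s.
With the tool pointing down it reaches from about 0.325 to 0.775 m from the base axis. Payload 5.5 kg.
Tool frame: the origin (TCP) lies midway between the tips of the shut fingers; the grasp point (between the pads) lies manip.grip_point_offset behind it (manip.grip_point_offset is the distance from the TCP to the grasp point, in m); z points along the fingers, y is the direction in which the jaws open and shut (so a half turn about z gives the same grasp; the last joint's range is limited). The gripper opens to 88 mm and grips with 3 to 60 N. Pads are 20 mm wide; open, the fingers measure 115 mm over their backs; the gripper's body (75 mm by 178 mm) begins 61 mm behind the grasp point.
Start: joints at [1.195, 0.091, 1.231, -0, 1.82, -0.057], TCP at [0.188, 0.57, 0.196] pointing down, gripper open.
Joint ranges: [-2.87, 2.87], [-0.86, 2.18], [0.17, 2.46], [-1.51, 4.65], [0.06, 2.69], [-2.65, 2.65]. Speed limits (rad/s): [2.57, 2.57, 3.01, 3.14, 3.14, 3.14].

### API

Orientations are given as a unit quaternion [w, x, y, z].
In Python, from station import manip, viewer, workorder gives the robot as it stands.
- The arm moves only by the tool servo_tool, never from a script. Its argument "moves" is a list that holds one entry, the list of rows, each a list of 6 numbers: the shift along the world's x, y, z in m, then the turn, a rotation vector about the world's x, y, z in rad. In form: [[[dx, dy, dz, wx, wy, wz], ...]]. A call has 1 to 10 rows; each row shifts and turns the commanded pose from where the row before left it; what a row does not reach is not made up. A row lasts 1/12 s, in which the tool goes at most 41.7 mm and 7.16 degrees, less where a joint would pass 70% of its speed; a pose out of reach is approached as far as the arm can. A call is refused whole if a number of a shift passes 0.0417 or a number of a turn 0.125, either way. A call with a gripper value outside its range is refused whole. "jaw" is the opening, from 0 (shut) to 1 (fully open), set as the call begins (left out, the last holds). The fingers move at their own pace and stop on an object; the grip force is fixed at half the most. Time passes only in rows, so rows that do not move let the fingers close. It gives the time, the measured TCP pose, the force and the opening at its end, in the units of the state.
- manip.read_state(): the state, without advancing time (a new reading comes with each control period).
- viewer.read_camera(name): name is "scene" or "top" or "wrist"; returns a dict with "pixels" (480x640x3 uint8, red, green, blue), "z_map" (480x640 float32, m along the optical axis (not along the pixel's ray), 0 where there is no reading), "fx", "fy", "cx", "cy" (pixels), "k1" (the pictures are not rectified: a ray, as slopes to the right and down, at radius r is drawn at 1 + k1 r^2 times it, then the intrinsics apply), "pose" (4x4, takes a point from camera to world coordinates); the wrist camera has in their place "hand_eye" (4x4, takes a point from camera to tool coordinates, whose origin is the TCP and whose axes are the flange's). Camera axes: x right, y down, z forward; pixel columns grow to the right and rows downward; lengths in m; the calibration is good to about 2 mm. A picture is of the moment at which its call begins: read the wrist's pose just before it.
- workorder.sign_off(): hands the job in, once; it reports no verdict.
The state is a dict: "time": time; "joints": joint angles; "qd": joint speeds; "joint_efforts": joint torques, N m; "ee_pos": TCP position; "ee_rot": TCP orientation; "contact_force": force on the tool from outside, world axes, zero at the start; "wrist_torque": the same for the moment, N m; "width": finger opening in m.
Only numpy, scipy, OpenCV 4.12 (cv2) and the standard library are available. Lean on these libraries where they do the work, as an engineer would, in place of code of your own. Each camera call takes 0.05 s, during which the arm holds its last target.

## Working session

There is one attempt and no reset: what is moved stays moved. The work goes in short steps, Python scripts to look and compute and a tool call to move; the robot and the scene stay as the last step left them, time stands still between calls to the robot, and variables do not carry over. Pictures are saved under pics/ and viewed, and the job is handed in when it is done.

Besides the shell and the picture viewer there is one more tool, called after "Emit:" in YAML: its name, and indented under it one key for each argument. servo_tool: Moves the arm, as the interface text tells. Its arguments: {"type":"object","properties":{"moves":{"type":"array"},"jaw":{"type":"number"}},"required":["moves"]}

```bash
mkdir -p pics; ls; python3 - <<'E'
from station import manip, viewer
import cv2, numpy as np
s=manip.read_state();print(s, manip.grip_point_offset)
for n in ["scene","top"]:
    c=viewer.read_camera(n);cv2.imwrite(f"pics/{n}0.png",c["pixels"][:,:,::-1])
    print(n,c["fx"],c["fy"],c["cx"],c["cy"],c["k1"]);print(c["pose"].round(4) if hasattr(c["pose"],"round") else c["pose"])
    np.savez(f"{n}0.npz",**c)
E
```

```text
pics
{'time': 0.0, 'joints': array([ 1.19529922e+00,  9.18529480e-02,  1.23190889e+00,  2.30023270e-05,
        1.81982095e+00, -5.67231700e-02]), 'qd': array([ 0.00049889, -0.00027013, -0.00102308, -0.00149382, -0.00088197,
       -0.00096527]), 'joint_efforts': array([ 1.10219189e-03, -4.46462524e+01, -4.06439924e+01,  6.98077795e-02,
        2.96512269e-02, -1.75529399e-04]), 'ee_pos': array([0.18791338, 0.5694274 , 0.1944975 ]), 'ee_rot': array([-2.24264060e-04,  1.58710111e-01,  9.87324724e-01, -9.69530454e-04]), 'contact_force': array([ 0.4312501 , -0.01655027, -0.28896998]), 'wrist_torque': array([-0.0385763 ,  0.0377696 , -0.03042932]), 'width': 0.08768828694879802} 0.0187
scene 563.8928000992196 563.8928000992196 328.75047310338516 239.76886450697924 0.05773232590867353
[[ 0.6311  0.4698 -0.6173  1.3471]
 [ 0.7757 -0.3899  0.4963 -0.6531]
 [-0.0075 -0.792  -0.6105  0.9423]
 [ 0.      0.      0.      1.    ]]
top 486.71450953560117 486.71450953560117 325.32503533842635 236.40941956221516 -0.0717034204277538
[[-0.0025 -0.9931  0.1176  0.3935]
 [-1.      0.0027  0.0019  0.0179]
 [-0.0022 -0.1176 -0.9931  1.4378]
 [ 0.      0.      0.      1.    ]]
```

View pics/scene0.png

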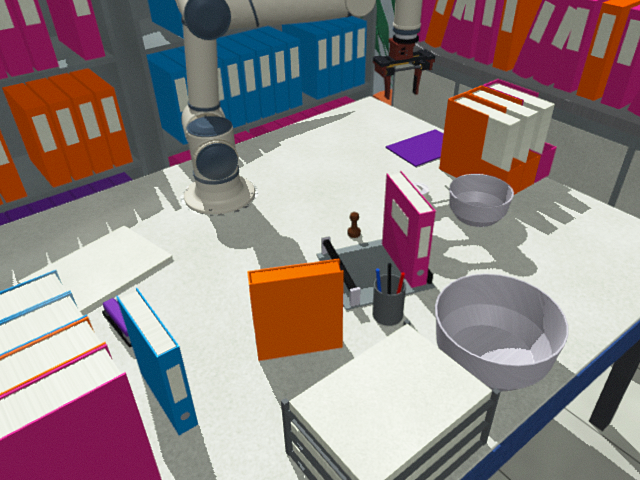

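View pics/top0.png

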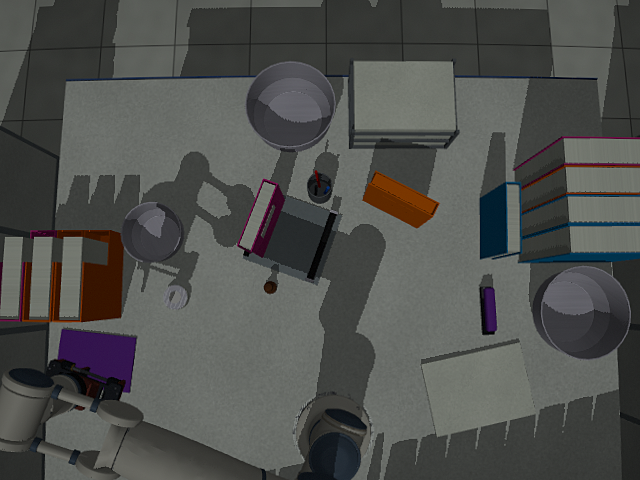

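The only upright pink binder on the stand is at top (262,218) / scene (408,228). The orange one at top (400,200) / scene (296,310) is the look-alike and is not on the stand. Next I'll check an enlarged crop and measure.

```bash
cat > h.py <<'E'
import numpy as np, cv2
def cloud(c):
    K=np.array([[c["fx"],0,c["cx"]],[0,c["fy"],c["cy"]],[0,0,1.]])
    v,u=np.mgrid[0:480,0:640]
    n=cv2.undistortPoints(np.stack([u,v],-1).reshape(-1,1,2).astype(np.float64),K,np.array([float(c["k1"]),0,0,0])).reshape(480,640,2)
    z=c["z_map"]; P=np.dstack([n[...,0]*z,n[...,1]*z,z])
    T=c["pose"]; return P@T[:3,:3].T+T[:3,3]
E
python3 - <<'E'
from h import *
t=np.load("top0.npz"); P=cloud(t)
im=t["pixels"][165:305,220:360,::-1]; cv2.imwrite("pics/ct.png",cv2.resize(im,None,fx=4,fy=4,interpolation=cv2.INTER_CUBIC))
s=np.load("scene0.npz"); Q=cloud(s)
im=s["pixels"][160:320,300:450,::-1]; cv2.imwrite("pics/cs.png",cv2.resize(im,None,fx=3.7,fy=3.7,interpolation=cv2.INTER_CUBIC))
np.savez("cl.npz",P=P,Q=Q)
for (u,v) in [(262,218),(300,245),(325,245),(270,287),(319,187)]: print(u,v,P[v,u].round(4))
roi=np.zeros((480,640),bool); roi[165:305,220:350]=1
m=roi&(P[...,2]>.2); r=cv2.minAreaRect((P[m][:,:2]*1000).astype(np.float32)); print("bindertop",r, cv2.boxPoints(r),P[m][:,2].mean(),P[m].mean(0))
m=roi&(P[...,2]>.003)&(P[...,2]<.009); print(m.sum()); r=cv2.minAreaRect((P[m][:,:2]*1000).astype(np.float32)); print("plate",r,cv2.boxPoints(r),P[m].mean(0))
m=roi&(P[...,2]>.04)&(P[...,2]<.06);m[:,:295]=0; r=cv2.minAreaRect((P[m][:,:2]*1000).astype(np.float32)); print("rail",m.sum(),r,cv2.boxPoints(r))
E
```

```text
262 218 [0.5851 0.1807 0.2204]
300 245 [0.5378 0.0957 0.0059]
325 245 [0.5336 0.0217 0.0453]
270 287 [0.4132 0.1753 0.0759]
319 187 [0.7125 0.0393 0.0059]
bindertop ((514.3423461914062, 157.47705078125), (334.1590576171875, 156.92041015625), 23.949222564697266) [[329.7983  161.3602 ]
 [393.49655  17.94976]
 [698.88635 153.5939 ]
 [635.1881  297.00433]] 0.291564934886502 [0.58295403 0.18121138 0.29156493]
4827
plate ((573.3436279296875, 144.2975311279297), (390.86474609375, 417.77520751953125), 89.96479797363281) [[364.33597  -51.00647 ]
 [782.11115  -51.263153]
 [782.3513   339.60153 ]
 [364.5761   339.85822 ]] [0.55863462 0.12430787 0.00546463]
rail 597 ((579.9891357421875, 31.14519500732422), (86.01622009277344, 306.7479553222656), 88.27769470214844) [[425.3918    -7.233776]
 [732.0012   -16.4532  ]
 [734.5864    69.52417 ]
 [427.97705   78.74359 ]]
```

View pics/ct.png

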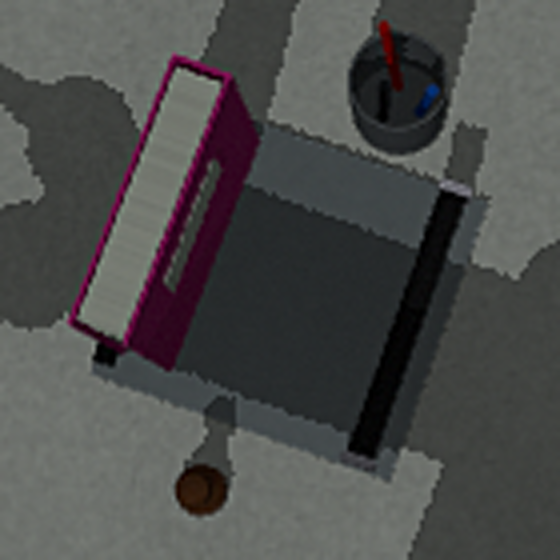

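View pics/cs.png

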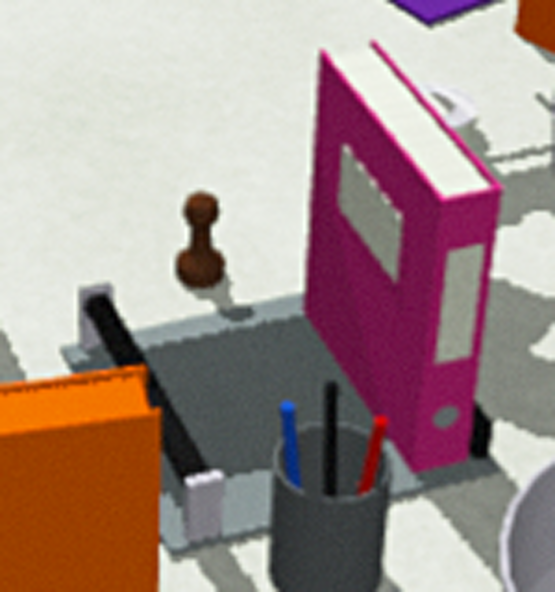

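```bash
cat >> h.py <<'E'
def ray(c,u,v,z):
    K=np.array([[c["fx"],0,c["cx"]],[0,c["fy"],c["cy"]],[0,0,1.]])
    n=cv2.undistortPoints(np.array([[[u,v]]],float),K,np.array([float(c["k1"]),0,0,0])).ravel()
    T=c["pose"]; d=T[:3,:3]@np.array([n[0],n[1],1]); return T[:3,3]+d*(z-T[2,3])/d[2]
E
python3 - <<'E'
from h import *
t=np.load("top0.npz"); P=np.load("cl.npz")["P"]
f=lambda x,y,z: ray(t,220+(x-1.5)/4,165+(y-1.5)/4,z)
for n,l,z in [("top",[(176,57),(230,76),(125,350),(72,322)],.226),("cheek",[(455,187),(360,462)],.056),("plate",[(488,197),(390,478),(95,372),(270,123)],.006)]:
    for x,y in l: print(n,x,y,f(x,y,z).round(4))
import scipy.ndimage as nd
roi=np.zeros((480,640),bool); roi[165:305,220:350]=1
m=roi&(P[...,2]>.218)&(P[...,2]<.232); l,n=nd.label(m); 
L=l[218,262]; mm=l==L; r=cv2.minAreaRect((P[mm][:,:2]*1000).astype(np.float32)); print("top",mm.sum(),r,P[mm].mean(0))
m=roi&(P[...,2]>.04)&(P[...,2]<.06); m[:,:295]=0
l,n=nd.label(m); print(n,[ (i,(l==i).sum()) for i in range(1,n+1)]); L=l[245,325]; mm=l==L; r=cv2.minAreaRect((P[mm][:,:2]*1000).astype(np.float32)); print("rail",mm.sum(),r,P[mm].mean(0))
E
```

```text
top 176 57 [0.6852 0.1772 0.226 ]
top 230 76 [0.6726 0.1426 0.226 ]
top 125 350 [0.498  0.2067 0.226 ]
top 72 322 [0.5156 0.2404 0.226 ]
cheek 455 187 [ 0.6297 -0.0027  0.056 ]
cheek 360 462 [0.4327 0.0654 0.056 ]
plate 488 197 [ 0.6306 -0.028   0.006 ]
plate 390 478 [0.4224 0.0451 0.006 ]
plate 95 372 [0.5007 0.263  0.006 ]
plate 270 123 [0.6872 0.1349 0.006 ]
top 1130 ((594.02587890625, 192.60797119140625), (41.586769104003906, 185.0735321044922), 69.53809356689453) [0.59479526 0.19221538 0.22382523]
26 [(1, np.int64(20)), (2, np.int64(7)), (3, np.int64(2)), (4, np.int64(4)), (5, np.int64(2)), (6, np.int64(1)), (7, np.int64(2)), (8, np.int64(2)), (9, np.int64(2)), (10, np.int64(2)), (11, np.int64(2)), (12, np.int64(1)), (13, np.int64(1)), (14, np.int64(2)), (15, np.int64(1)), (16, np.int64(1)), (17, np.int64(2)), (18, np.int64(1)), (19, np.int64(1)), (20, np.int64(1)), (21, np.int64(1)), (22, np.int64(2)), (23, np.int64(3)), (24, np.int64(11)), (25, np.int64(522)), (26, np.int64(1))]
rail 522 ((531.5381469726562, 30.916372299194336), (22.57762908935547, 215.46926879882812), 70.56278991699219) [0.53135487 0.03152594 0.0523219 ]
```

Emit:
servo_tool:
  moves:
    - [[0,0,0.035,0,0,0],[0,0,0.035,0,0,0],[0,0,0.035,0,0,-0.03],[0.025,-0.023,0,0,0,0],[0.025,-0.023,0,0,0,0],[0.025,-0.023,0,0,0,0],[0.025,-0.023,0,0,0,0],[0.025,-0.023,0,0,0,0],[0.025,-0.023,0,0,0,0],[0.025,-0.023,0,0,0,0]]

```text
time: 0.93
ee_pos: [0.3639, 0.4074, 0.3002]
ee_rot: [-0.0, 0.173, 0.985, -0.0]
contact_force: [-0.4, -0.2, 0.2]
width: 0.0882
```

Emit:
servo_tool:
  moves:
    - [[0.025,-0.023,0,0,0,0],[0.025,-0.023,0,0,0,0],[0.025,-0.023,0,0,0,0],[0.025,-0.023,0,0,0,0],[0.025,-0.023,0,0,0,0],[0.025,-0.023,0,0,0,0],[0.025,-0.023,0,0,0,0],[0.025,-0.023,0,0,0,0],[0.02,-0.023,0,0,0,0],[0,0,0,0,0,0]]

```text
time: 1.77
ee_pos: [0.5859, 0.1973, 0.2982]
ee_rot: [-0.001, 0.176, 0.984, -0.002]
contact_force: [1.3, 0.9, -0.1]
width: 0.0881
```

Emit:
servo_tool:
  moves:
    - [[-0.006,-0.018,0.005,0.113,-0.04,0],[-0.006,-0.018,0.005,0.113,-0.04,0],[-0.006,-0.018,0.005,0.113,-0.04,0],[-0.006,-0.018,0.005,0.113,-0.04,0],[-0.006,-0.018,0.005,0.113,-0.04,0],[-0.006,-0.018,0.005,0.113,-0.04,0],[-0.006,-0.018,0.005,0.113,-0.04,0],[-0.006,-0.018,0.005,0.113,-0.04,0],[0,0,0,0,0,0]]

```text
time: 2.52
ee_pos: [0.5342, 0.0526, 0.3361]
ee_rot: [0.075, 0.16, 0.871, 0.458]
contact_force: [-0.6, -0.5, -1.2]
width: 0.0879
```

```bash
python3 - <<'E'
from station import manip, viewer
import cv2
s=manip.read_state();print(s['joints'].round(3),s['ee_pos'],s['ee_rot'],s['time'])
cv2.imwrite("pics/s1.png",viewer.read_camera("scene")["pixels"][:,:,::-1])
E
```

```text
[-0.576 -0.204  1.553  1.     1.886 -1.496] [0.53420472 0.05263345 0.33611253] [0.07470004 0.15966528 0.87139423 0.45781983] 2.5167
```

View pics/s1.png

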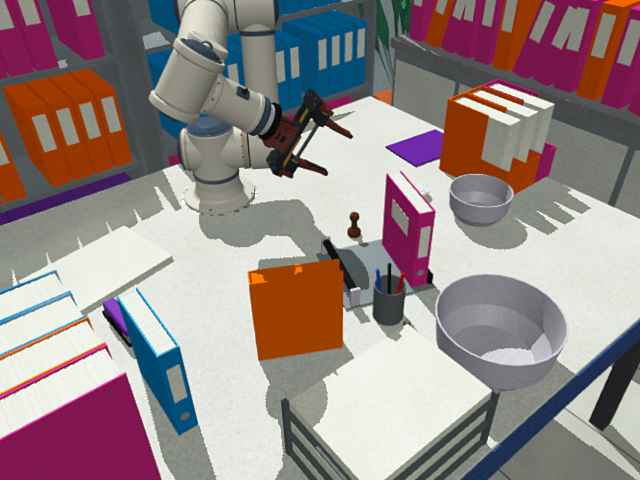

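Emit:
servo_tool:
  moves:
    - [[0.007,0.0175,-0.004,-0.113,0.04,0],[0.007,0.0175,-0.004,-0.113,0.04,0],[0.007,0.0175,-0.004,-0.113,0.04,0],[0.007,0.0175,-0.004,-0.113,0.04,0],[0.007,0.0175,-0.004,-0.113,0.04,0],[0.007,0.0175,-0.004,-0.113,0.04,0],[0.007,0.0175,-0.004,-0.113,0.04,0],[0.007,0.0175,-0.004,-0.113,0.04,0],[0,0,0,0,0,0],[0,0,0,0,0,0]]

```text
time: 3.4
ee_pos: [0.5911, 0.2035, 0.3049]
ee_rot: [-0.002, 0.17, 0.986, -0.001]
contact_force: [-0.6, -0.1, -1.2]
width: 0.0878
```

```bash
python3 - <<'E'
from station import manip, viewer
import cv2
s=manip.read_state();print(s['ee_pos'],s['ee_rot'],s['contact_force'])
c=viewer.read_camera("wrist"); print(c["hand_eye"].round(3))
cv2.imwrite("pics/w1.png",c["pixels"][:,:,::-1])
E
```

```text
[0.59106386 0.20351052 0.30488497] [-0.00219539  0.16953403  0.98552093 -0.00137797] [-0.59493184 -0.05974062 -1.15327586]
[[-0.001 -0.957 -0.289  0.079]
 [ 1.    -0.    -0.001 -0.001]
 [ 0.    -0.289  0.957 -0.188]
 [ 0.     0.     0.     1.   ]]
```

View pics/w1.png

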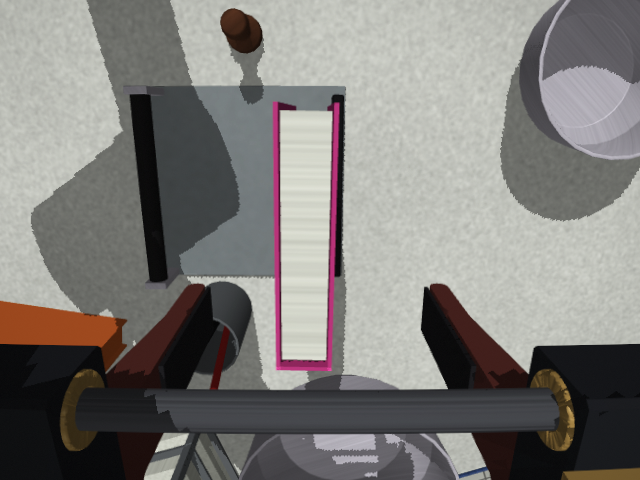

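Emit:
servo_tool:
  moves:
    - [[0.003,-0.011,0,0,0,-0.01],[0,0,-0.02,0,0,0],[0,0,-0.025,0,0,0],[0,0,-0.025,0,0,0],[0,0,-0.02,0,0,0],[0,0,-0.015,0,0,0],[0,0,0,0,0,0],[0,0,0,0,0,0]]

```text
time: 4.12
ee_pos: [0.5939, 0.1845, 0.2055]
ee_rot: [0.001, 0.18, 0.984, 0.001]
contact_force: [0.5, -1.2, 0.1]
width: 0.0876
```

```bash
python3 - <<'E'
from station import manip, viewer
import cv2
s=manip.read_state();print(s['ee_pos'],s['ee_rot'],s['contact_force'],s['time'])
c=viewer.read_camera("wrist")
cv2.imwrite("pics/w2.png",c["pixels"][:,:,::-1])
E
```

```text
[0.59386079 0.18448159 0.20551804] [1.06251625e-03 1.80098331e-01 9.83647903e-01 5.15732351e-04] [ 0.53644652 -1.15942708  0.05526187] 4.1167
```

View pics/w2.png

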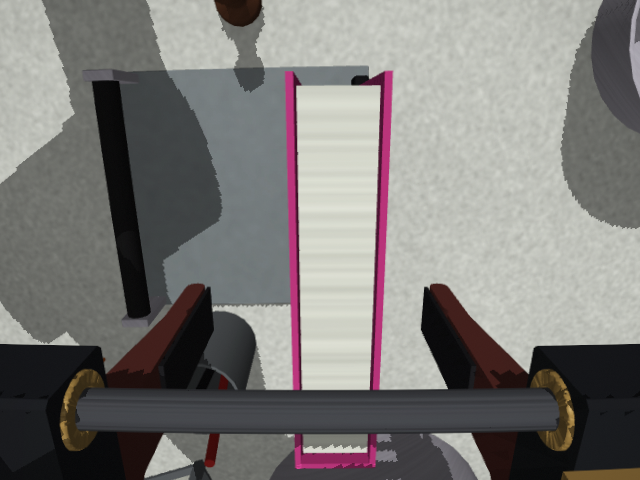

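Emit:
servo_tool:
  moves:
    - [[0.001,0.008,-0.005,0,0,0.01],[0,0,0,0,0,0],[0,0,0,0,0,0],[0,0,0,0,0,0]]

```text
time: 4.5
ee_pos: [0.5952, 0.195, 0.1992]
ee_rot: [0.0, 0.173, 0.985, 0.0]
contact_force: [-0.5, -0.2, -0.2]
width: 0.0877
```

Emit:
servo_tool:
  moves:
    - [[0,-0.002,0,0,0,0],[0,0,0,0,0,0],[0,0,0,0,0,0],[0,0,0,0,0,0],[0,0,0,0,0,0]]
  jaw: 0.64

```text
time: 4.92
ee_pos: [0.5951, 0.1928, 0.1986]
ee_rot: [-0.0, 0.174, 0.985, -0.0]
contact_force: [0.5, -0.1, 0.2]
width: 0.0585
```

```bash
cat > st.py <<'E'
from station import manip, viewer
import cv2, sys, numpy as np
from scipy.spatial.transform import Rotation as R
from h import *
s=manip.read_state()
q=s['ee_rot']; Rm=R.from_quat([q[1],q[2],q[3],q[0]]).as_matrix()
X=np.array([.333,.943,0]);Y=np.array([-.943,.333,0]);O=np.array([.558,.1064,0])
d=s['ee_pos']-O
print("t",s['time'],"tcp stand",(d@X).round(4),(d@Y).round(4),s['ee_pos'][2].round(4),"ztool",(Rm[:,2]@X).round(3),(Rm[:,2]@Y).round(3),"tilt",np.degrees(np.arctan2(Rm[:,2]@X,-Rm[2,2])).round(1),"ytool.Y",(Rm[:,1]@Y).round(3),"F",s['contact_force'].round(1),s['width'],s['joints'].round(2))
n=sys.argv[1]
for cam in sys.argv[2:]:
    c=viewer.read_camera(cam); im=c["pixels"][:,:,::-1]
    if cam=="scene": im=cv2.resize(im[130:330,220:480],None,fx=3,fy=3,interpolation=cv2.INTER_CUBIC)
    cv2.imwrite(f"pics/{n}_{cam}.png",im); np.savez(f"{n}_{cam}.npz",**c)
E
python3 st.py a wrist scene
```

```text
t 4.9167 tcp stand 0.0938 -0.0062 0.1986 ztool -0.0 0.0 tilt -0.0 ytool.Y -0.009 F [ 0.5 -0.1  0.2] 0.05850589343132164 [ 0.26  0.16  1.15  0.    1.83 -0.96]
```

View pics/a_wrist.png

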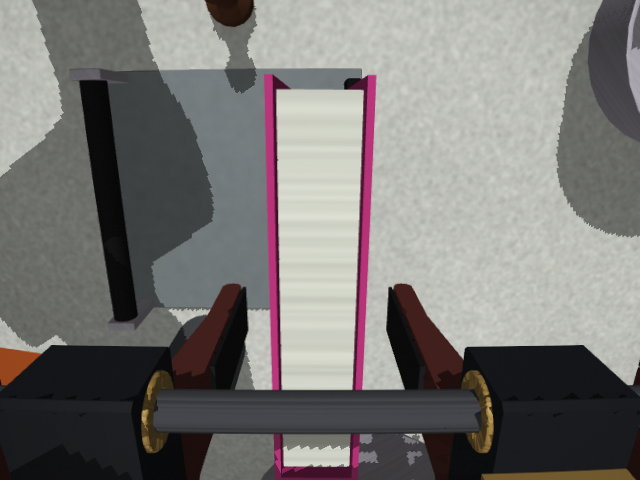

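View pics/a_scene.png

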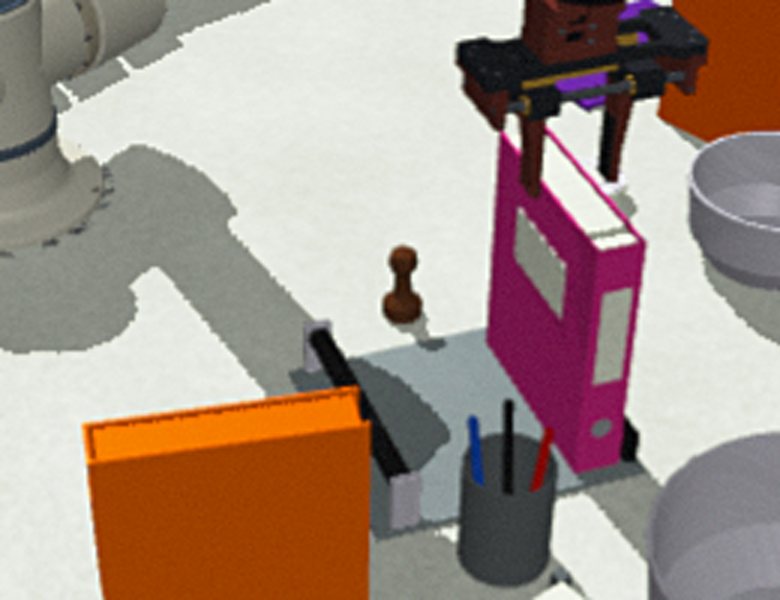

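```bash
cat > plan.py <<'E'
import numpy as np
D=np.radians
def pose(th,w=.056,d=.027):
    tau=th if th<D(40) else D(40)+(th-D(40))*.6
    u=lambda a:np.array([-np.sin(a),np.cos(a)]); p=lambda a:np.array([np.cos(a),np.sin(a)])
    piv=np.array([.073,.006]); C=piv+.22*u(th)
    o=.02+(w/2-.02)*np.clip((th-D(5))/D(20),0,1)
    return C+o*p(tau)-d*u(tau),tau
if __name__=="__main__":
    for t in range(0,76,3):
        a,ta=pose(D(t)); print(t,np.degrees(ta).round(1),a.round(4))
E
python3 plan.py
```

```text
0 0.0 [0.093 0.199]
3 3.0 [0.0829 0.1998]
6 6.0 [0.0731 0.2001]
9 9.0 [0.0641 0.2   ]
12 12.0 [0.0552 0.1995]
15 15.0 [0.0462 0.1986]
18 18.0 [0.0373 0.1973]
21 21.0 [0.0285 0.1956]
24 24.0 [0.0197 0.1935]
27 27.0 [0.0103 0.1907]
30 30.0 [0.0007 0.1871]
33 33.0 [-0.0086  0.1831]
36 36.0 [-0.0178  0.1786]
39 39.0 [-0.0267  0.1736]
42 41.2 [-0.0354  0.1676]
45 43.0 [-0.0437  0.1609]
48 44.8 [-0.0516  0.1538]
51 46.6 [-0.0591  0.1462]
54 48.4 [-0.0662  0.1383]
57 50.2 [-0.0728  0.13  ]
60 52.0 [-0.079   0.1214]
63 53.8 [-0.0847  0.1125]
66 55.6 [-0.0899  0.1033]
69 57.4 [-0.0946  0.0939]
72 59.2 [-0.0987  0.0842]
75 61.0 [-0.1023  0.0743]
```

Emit:
servo_tool:
  moves:
    - [[-0.0012,-0.0033,0.0003,0.0165,-0.0058,0],[-0.0012,-0.0033,0.0003,0.0165,-0.0058,0],[-0.0012,-0.0033,0.0002,0.0165,-0.0058,0],[-0.0012,-0.0033,0.0002,0.0165,-0.0058,0],[-0.0012,-0.0033,0.0001,0.0165,-0.0058,0],[-0.0012,-0.0033,0,0.0165,-0.0058,0],[-0.0011,-0.003,0,0.0165,-0.0058,0],[-0.0011,-0.003,0,0.0165,-0.0058,0]]

```text
time: 5.68
ee_pos: [0.5855, 0.1665, 0.1999]
ee_rot: [0.012, 0.173, 0.982, 0.07]
contact_force: [-0.2, 1.0, -0.5]
width: 0.0565
```

```bash
python3 st.py b wrist scene
```

```text
t 5.6833 tcp stand 0.0658 -0.006 0.1999 ztool 0.141 -0.0 tilt 8.1 ytool.Y -0.01 F [-0.2  1.  -0.5] 0.056534935071076785 [ 0.14  0.04  1.29  0.13  1.75 -1.05]
```

View pics/b_wrist.png

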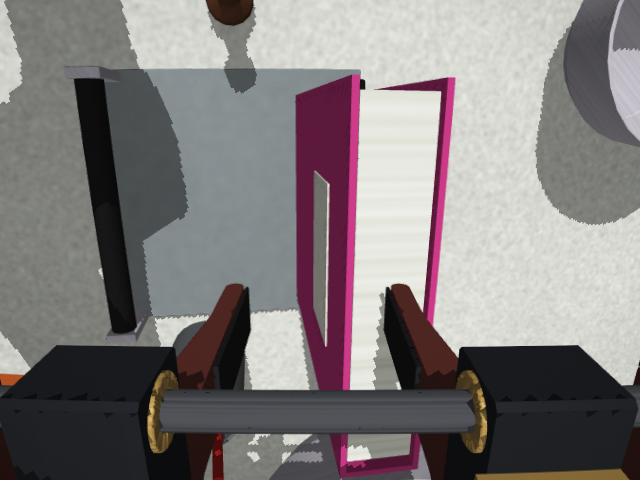

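View pics/b_scene.png

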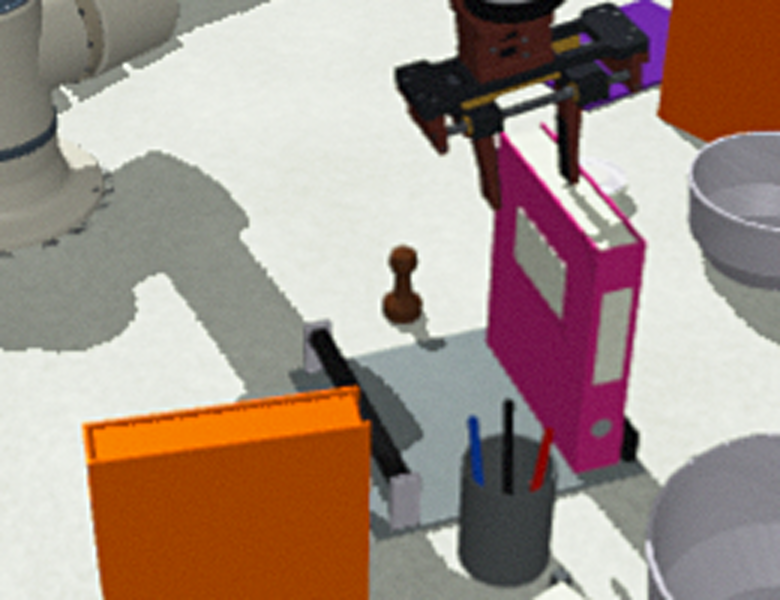

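```bash
python3 - <<'E'
from station import manip
from h import *
from scipy.spatial.transform import Rotation as R
s=manip.read_state();q=s['ee_rot'];T=np.eye(4);T[:3,:3]=R.from_quat([q[1],q[2],q[3],q[0]]).as_matrix();T[:3,3]=s['ee_pos']
c=dict(np.load("b_wrist.npz")); c["pose"]=T@c["hand_eye"]; P=cloud(c)
X=np.array([.333,.943,0]);Y=np.array([-.943,.333,0]);O=np.array([.558,.1064,0])
for n,u,v in [("+tip",402,292),("+tip2",388,310),("-tip",232,292),("pages",400,200),("pages near",380,350),("-x edge",350,300),("+x edge",432,300),("+xedge far",450,90),("-xedgefar",355,85),("label",320,250),("near end",380,465)]:
    p=P[v,u]; print(n,p.round(4),"stand",((p-O)@X).round(4),((p-O)@Y).round(4))
for k in "b":
    c=dict(np.load(f"{k}_scene.npz"));P=cloud(c)
    im=c["pixels"]
    for x,y in [(505,150),(570,180),(490,205),(640,242),(595,245),(580,468),(560,215)]:
        u,v=220+x//3,130+y//3;p=P[v,u];print(x,y,p.round(3),"stand",((p-O)@X).round(4),((p-O)@Y).round(4))
E
```

```text
+tip [0.5851 0.1953 0.2379] stand 0.0929 0.004
+tip2 [0.59   0.1877 0.2384] stand 0.0873 -0.0031
-tip [0.5614 0.1337 0.231 ] stand 0.0269 0.0058
pages [0.5547 0.2093 0.2218] stand 0.0959 0.0374
pages near [0.6161 0.1805 0.2238] stand 0.0892 -0.0301
-x edge [0.5868 0.1757 0.2246] stand 0.075 -0.0041
+x edge [0.6017 0.2093 0.2248] stand 0.1115 -0.0069
+xedge far [0.52   0.2392 0.2256] stand 0.1126 0.08
-xedgefar [0.5062 0.2051 0.2251] stand 0.0759 0.0817
label [0.5844 0.1731 0.1605] stand 0.0717 -0.0027
near end [0.6809 0.1608 0.2223] stand 0.0922 -0.0978
505 150 [0.515 0.204 0.212] stand 0.0776 0.0725
570 180 [0.605 0.186 0.235] stand 0.0907 -0.0181
490 205 [0.582 0.123 0.227] stand 0.0235 -0.0172
640 242 [0.687 0.176 0.226] stand 0.1082 -0.0988
595 245 [0.667 0.15  0.224] stand 0.0769 -0.088
580 468 [0.678 0.148 0.008] stand 0.0792 -0.099
560 215 [0.614 0.166 0.217] stand 0.0745 -0.0335
```

```bash
python3 - <<'E'
from h import *
c=dict(np.load("b_wrist.npz")); 
c["pose"]=c["hand_eye"]; P=cloud(c) # tool coords
for x in (-10,0,10):
  for z in (-40,-20,0):
    p=np.linalg.inv(c["hand_eye"])@np.array([x/1e3,.0283,z/1e3,1]); a=p[:2]/p[2]; k=1+c["k1"]*(a@a)
    print(x,z,(a*k*c["fx"]+[c["cx"],c["cy"]]).round(0))
for v in range(280,400,8): print(v,[P[v,u].round(3).tolist() for u in (392,400,410)])
E
```

```text
-10 -40 [391. 346.]
-10 -20 [383. 322.]
-10 0 [377. 303.]
0 -40 [392. 324.]
0 -20 [385. 301.]
0 0 [378. 283.]
10 -40 [394. 300.]
10 -20 [386. 280.]
10 0 [379. 264.]
280 [[0.009, 0.032, -0.017], [0.009, 0.035, -0.018], [0.009, 0.039, -0.017]]
288 [[0.011, 0.029, -0.031], [0.011, 0.032, -0.031], [0.005, 0.04, -0.017]]
296 [[0.009, 0.029, -0.035], [0.011, 0.031, -0.038], [0.01, 0.035, -0.037]]
304 [[0.009, 0.027, -0.042], [0.011, 0.03, -0.046], [0.011, 0.033, -0.045]]
312 [[0.007, 0.027, -0.044], [0.009, 0.029, -0.049], [0.011, 0.032, -0.053]]
320 [[0.003, 0.027, -0.043], [0.01, 0.028, -0.055], [0.011, 0.031, -0.058]]
328 [[0.001, 0.027, -0.046], [0.008, 0.027, -0.059], [0.011, 0.029, -0.064]]
336 [[-0.001, 0.027, -0.047], [0.006, 0.027, -0.06], [0.01, 0.029, -0.068]]
344 [[-0.005, 0.027, -0.047], [0.003, 0.027, -0.06], [0.009, 0.028, -0.071]]
352 [[-0.008, 0.027, -0.048], [0.001, 0.027, -0.062], [0.009, 0.027, -0.075]]
360 [[-0.03, 0.033, -0.018], [-0.002, 0.027, -0.063], [0.007, 0.027, -0.076]]
368 [[-0.034, 0.034, -0.018], [-0.005, 0.027, -0.063], [0.004, 0.028, -0.075]]
376 [[-0.039, 0.034, -0.018], [-0.007, 0.027, -0.064], [0.003, 0.027, -0.079]]
384 [[-0.044, 0.034, -0.018], [-0.009, 0.027, -0.065], [-0.0, 0.027, -0.078]]
392 [[0.029, 0.013, -0.121], [0.029, 0.015, -0.12], [0.028, 0.017, -0.12]]
```

Emit:
servo_tool:
  moves:
    - [[0,0,0.015,0,0,0],[0.002,0.005,0,-0.033,0.0117,0],[0.002,0.005,0,-0.033,0.0117,0],[0.002,0.005,0,-0.033,0.0117,0],[0.002,0.006,0,-0.033,0.0117,0],[0.0015,0.005,0,0,0,-0.01],[0,0,0,0,0,0],[0,0,0,0,0,0]]
  jaw: 0.8

```text
time: 6.45
ee_pos: [0.5951, 0.1932, 0.2144]
ee_rot: [-0.0, 0.178, 0.984, 0.0]
contact_force: [0.2, -0.7, 0.1]
width: 0.0702
```

```bash
python3 st.py c wrist; python3 - <<'E'
from h import *
c=dict(np.load("c_wrist.npz")); 
c["pose"]=c["hand_eye"]; P=cloud(c)
for v in range(272,304,4): print(v,[P[v,u].round(3).tolist() for u in range(400,450,8)])
E
```

```text
t 6.45 tcp stand 0.0942 -0.0061 0.2144 ztool 0.0 0.001 tilt 0.0 ytool.Y -0.019 F [ 0.2 -0.7  0.1] 0.07017787063218651 [ 0.26  0.17  1.11  0.    1.86 -0.95]
272 [[-0.078, 0.083, 0.215], [-0.078, 0.091, 0.215], [-0.078, 0.099, 0.215], [-0.078, 0.107, 0.214], [-0.078, 0.116, 0.215], [-0.078, 0.124, 0.215], [-0.079, 0.132, 0.216]]
276 [[-0.082, 0.083, 0.215], [-0.082, 0.091, 0.215], [-0.082, 0.099, 0.215], [-0.082, 0.108, 0.214], [-0.082, 0.116, 0.214], [-0.083, 0.124, 0.215], [-0.083, 0.132, 0.215]]
280 [[-0.087, 0.084, 0.216], [-0.087, 0.092, 0.216], [-0.087, 0.1, 0.215], [-0.087, 0.108, 0.216], [-0.087, 0.116, 0.214], [-0.087, 0.124, 0.214], [-0.087, 0.133, 0.215]]
284 [[-0.091, 0.084, 0.214], [-0.091, 0.092, 0.215], [0.011, 0.04, -0.027], [-0.091, 0.108, 0.214], [-0.092, 0.117, 0.216], [-0.091, 0.125, 0.215], [-0.091, 0.133, 0.215]]
288 [[-0.096, 0.084, 0.215], [0.01, 0.036, -0.029], [0.011, 0.039, -0.031], [0.011, 0.042, -0.03], [-0.095, 0.117, 0.214], [-0.096, 0.126, 0.216], [-0.095, 0.133, 0.214]]
292 [[-0.1, 0.084, 0.215], [0.009, 0.036, -0.031], [0.012, 0.038, -0.036], [0.011, 0.041, -0.034], [-0.1, 0.117, 0.215], [-0.1, 0.126, 0.215], [-0.101, 0.134, 0.216]]
296 [[-0.104, 0.084, 0.214], [0.01, 0.035, -0.036], [0.011, 0.037, -0.038], [0.011, 0.04, -0.039], [0.012, 0.043, -0.04], [-0.104, 0.126, 0.214], [-0.104, 0.134, 0.214]]
300 [[-0.109, 0.085, 0.215], [0.009, 0.034, -0.038], [0.011, 0.036, -0.042], [0.011, 0.039, -0.042], [0.011, 0.042, -0.043], [-0.109, 0.126, 0.215], [-0.11, 0.135, 0.216]]
```

View pics/c_wrist.png

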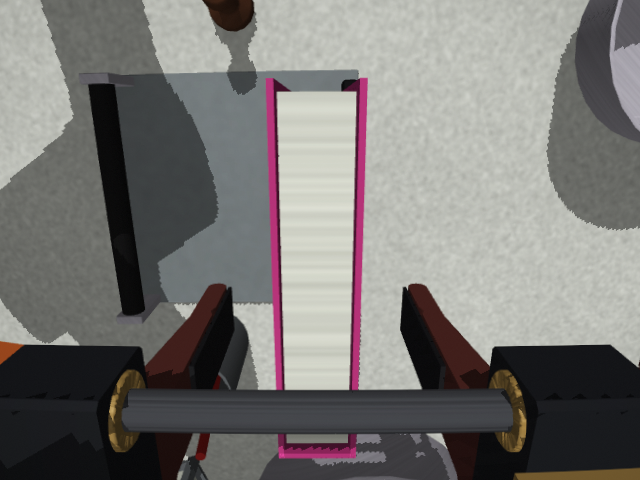

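Emit:
servo_tool:
  moves:
    - [[0,0,-0.012,0,0,0.005],[0,0,-0.012,0,0,0],[0,0,-0.012,0,0,0],[0,0,-0.01,0,0,0],[0,0,0,0,0,0],[0,0,0,0,0,0]]

```text
time: 7.0
ee_pos: [0.5946, 0.1926, 0.1675]
ee_rot: [-0.001, 0.176, 0.984, -0.0]
contact_force: [-0.2, -0.2, -0.3]
width: 0.0705
```

Emit:
servo_tool:
  moves:
    - [[0,0,0,0,0,0],[0,0,0,0,0,0],[0,0,0,0,0,0],[0,0,0,0,0,0]]
  jaw: 0.64

```text
time: 7.33
ee_pos: [0.5954, 0.1931, 0.1695]
ee_rot: [0.0, 0.176, 0.984, 0.0]
contact_force: [-0.4, -0.1, 0.3]
width: 0.0562
```

```bash
python3 st.py d wrist scene
```

```text
t 7.3333 tcp stand 0.0942 -0.0064 0.1695 ztool 0.001 -0.001 tilt 0.0 ytool.Y -0.014 F [-0.4 -0.1  0.3] 0.05622964856514991 [ 0.26  0.16  1.21  0.    1.78 -0.96]
```

View pics/d_wrist.png

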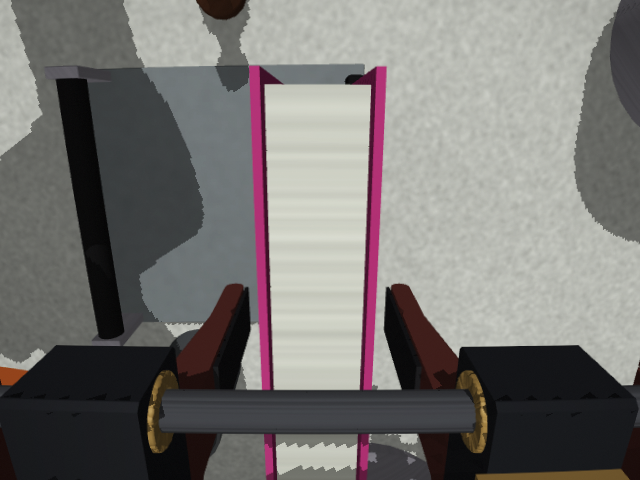

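View pics/d_scene.png

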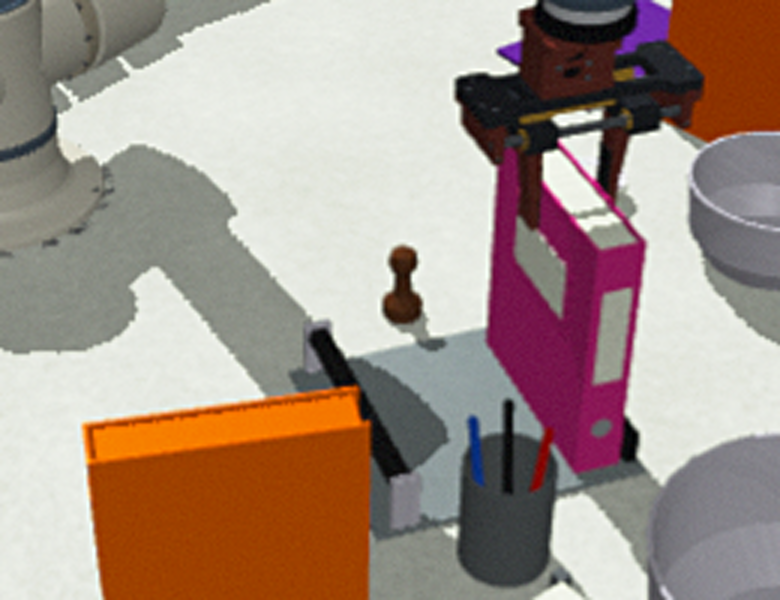

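```bash
sed -i 's/d=.027/d=.057/' plan.py; python3 plan.py
```

```text
0 0.0 [0.093 0.169]
3 3.0 [0.0844 0.1698]
6 6.0 [0.0763 0.1702]
9 9.0 [0.0688 0.1704]
12 12.0 [0.0614 0.1702]
15 15.0 [0.054  0.1697]
18 18.0 [0.0466 0.1688]
21 21.0 [0.0392 0.1676]
24 24.0 [0.0319 0.1661]
27 27.0 [0.0239 0.1639]
30 30.0 [0.0157 0.1612]
33 33.0 [0.0077 0.158 ]
36 36.0 [-0.0002  0.1543]
39 39.0 [-0.0078  0.1503]
42 41.2 [-0.0156  0.145 ]
45 43.0 [-0.0232  0.139 ]
48 44.8 [-0.0305  0.1325]
51 46.6 [-0.0373  0.1256]
54 48.4 [-0.0438  0.1184]
57 50.2 [-0.0498  0.1108]
60 52.0 [-0.0554  0.103 ]
63 53.8 [-0.0605  0.0948]
66 55.6 [-0.0651  0.0864]
69 57.4 [-0.0693  0.0777]
72 59.2 [-0.0729  0.0688]
75 61.0 [-0.0761  0.0598]
```

Emit:
servo_tool:
  moves:
    - [[-0.001,-0.003,0.0002,0.0185,-0.0065,0],[-0.001,-0.003,0.0002,0.0185,-0.0065,0],[-0.001,-0.003,0.0002,0.0185,-0.0065,0],[-0.001,-0.003,0.0002,0.0185,-0.0065,0],[-0.001,-0.003,0.0001,0.0185,-0.0065,0],[-0.001,-0.003,0.0001,0.0185,-0.0065,0],[-0.001,-0.003,0,0.0185,-0.0065,0],[-0.001,-0.003,0,0.0185,-0.0065,0]]

```text
time: 8.1
ee_pos: [0.5871, 0.1685, 0.1699]
ee_rot: [0.013, 0.176, 0.981, 0.078]
contact_force: [-0.0, 0.8, -0.2]
width: 0.0563
```

```bash
python3 st.py e wrist scene
```

```text
t 8.1 tcp stand 0.0682 -0.0067 0.1699 ztool 0.158 0.0 tilt 9.1 ytool.Y -0.015 F [-0.   0.8 -0.2] 0.05631571402430545 [ 0.14  0.03  1.35  0.14  1.69 -1.06]
```

View pics/e_wrist.png

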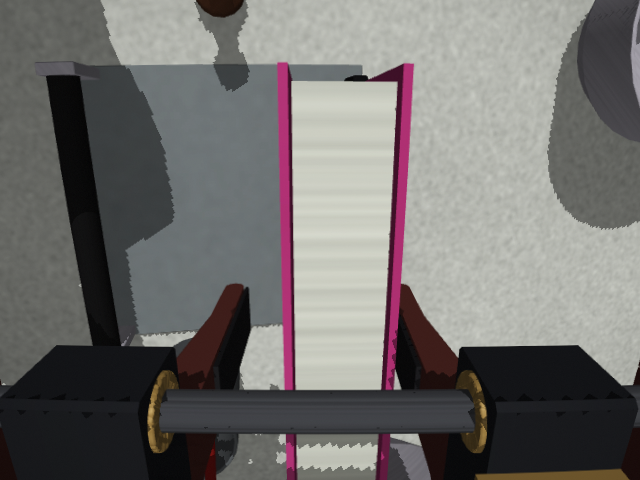

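View pics/e_scene.png

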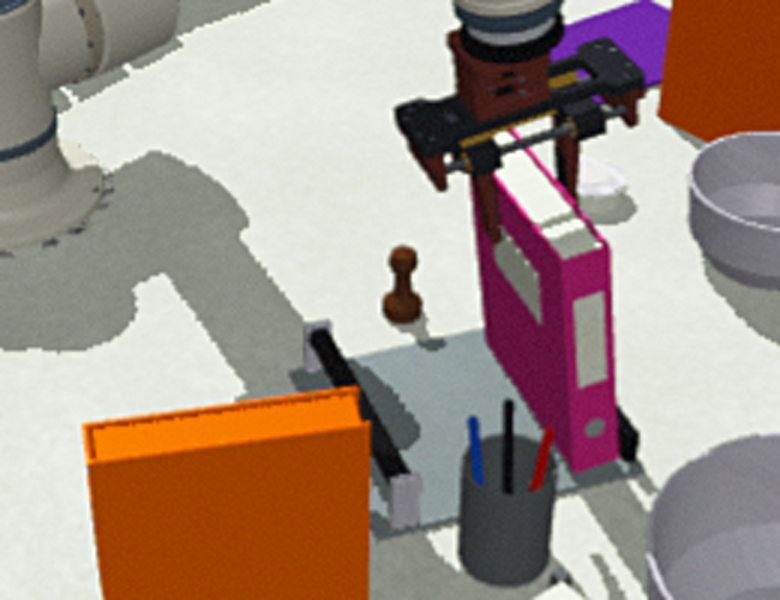

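Emit:
servo_tool:
  moves:
    - [[-0.0009,-0.0026,0,0.0185,-0.0065,0],[-0.0009,-0.0026,0,0.0185,-0.0065,0],[-0.0009,-0.0026,-0.0001,0.0185,-0.0065,0],[-0.0009,-0.0026,-0.0002,0.0185,-0.0065,0],[-0.0009,-0.0026,-0.0002,0.0185,-0.0065,0],[-0.0009,-0.0026,-0.0003,0.0185,-0.0065,0],[-0.0009,-0.0026,-0.0003,0.0185,-0.0065,0],[-0.0009,-0.0026,-0.0003,0.0185,-0.0065,0]]

```text
time: 8.87
ee_pos: [0.5798, 0.1477, 0.1682]
ee_rot: [0.025, 0.174, 0.972, 0.155]
contact_force: [-0.9, -0.4, 0.6]
width: 0.0562
```

```bash
python3 st.py f wrist scene
```

```text
t 8.8667 tcp stand 0.0462 -0.0068 0.1682 ztool 0.31 0.001 tilt 18.1 ytool.Y -0.015 F [-0.9 -0.4  0.6] 0.0562173936735747 [ 0.01 -0.07  1.47  0.3   1.63 -1.18]
```

View pics/f_wrist.png

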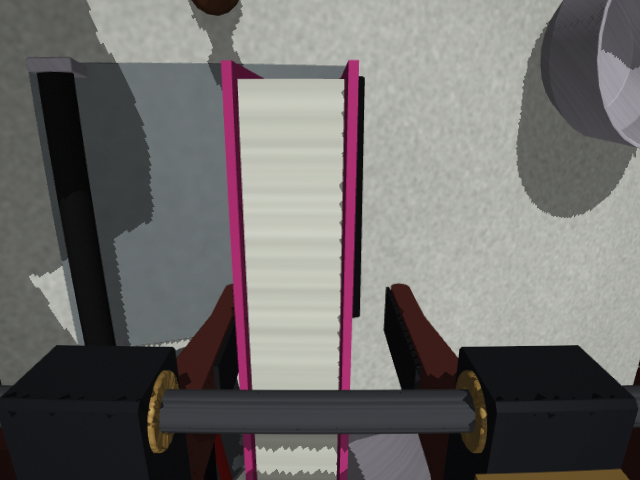

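View pics/f_scene.png

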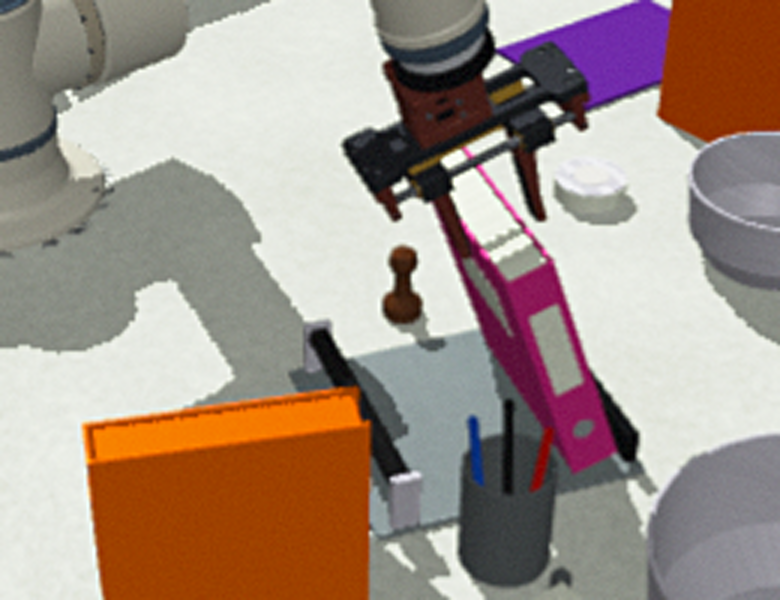

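Emit:
servo_tool:
  moves:
    - [[-0.0015,-0.0043,-0.0007,0.0296,-0.0104,0],[-0.0015,-0.0043,-0.0008,0.0296,-0.0104,0],[-0.0015,-0.0043,-0.001,0.0296,-0.0104,0],[-0.0015,-0.0044,-0.0011,0.0296,-0.0104,0],[-0.0016,-0.0045,-0.0013,0.0296,-0.0104,0],[-0.0016,-0.0045,-0.0015,0.0296,-0.0104,0],[-0.0016,-0.0045,-0.0017,0.0296,-0.0104,0],[-0.0016,-0.0045,-0.0019,0.0296,-0.0104,0],[-0.0016,-0.0044,-0.0021,0.0296,-0.0104,0],[-0.0016,-0.0044,-0.0022,0.0296,-0.0104,0]]

```text
time: 9.8
ee_pos: [0.5642, 0.1039, 0.1539]
ee_rot: [0.049, 0.167, 0.936, 0.305]
contact_force: [-1.3, -0.2, -0.5]
width: 0.056
```

```bash
python3 st.py g wrist scene
```

```text
t 9.8 tcp stand -0.0003 -0.0067 0.1539 ztool 0.588 0.001 tilt 36.0 ytool.Y -0.015 F [-1.3 -0.2 -0.5] 0.05600761155034971 [-0.28 -0.17  1.68  0.63  1.58 -1.47]
```

View pics/g_wrist.png

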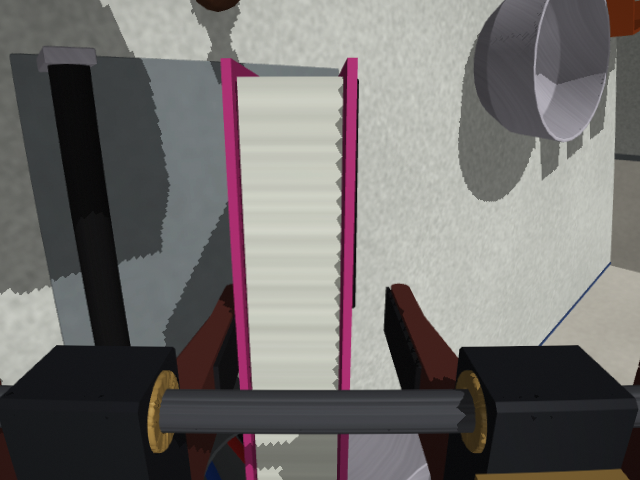

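View pics/g_scene.png

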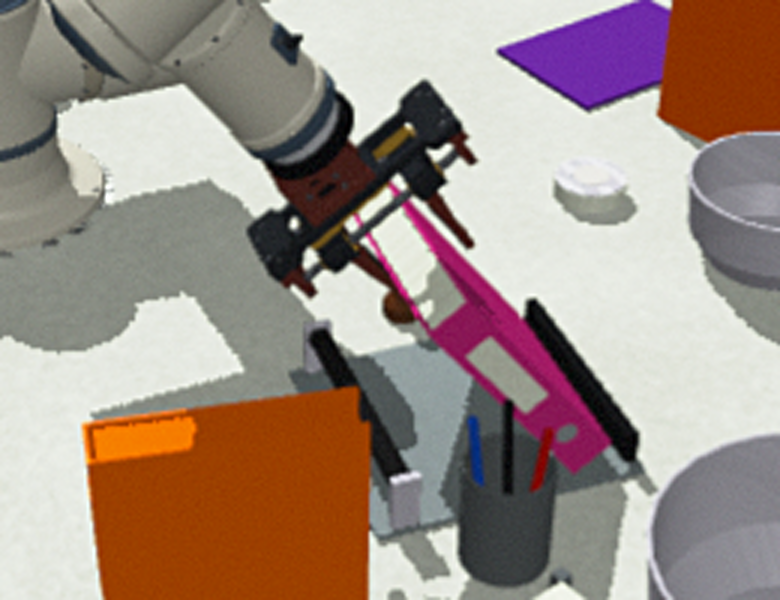

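Emit:
servo_tool:
  moves:
    - [[-0.0015,-0.0044,-0.0024,0.0296,-0.0104,0],[-0.0015,-0.0044,-0.0026,0.0296,-0.0104,0],[-0.0015,-0.0044,-0.003,0.0178,-0.0063,0],[-0.0015,-0.0044,-0.0033,0.0178,-0.0063,0],[-0.0015,-0.0042,-0.0036,0.0178,-0.0063,0],[-0.0015,-0.0041,-0.0038,0.0178,-0.0063,0],[-0.0014,-0.004,-0.004,0.0178,-0.0063,0],[-0.0014,-0.0039,-0.0042,0.0178,-0.0063,0],[-0.0013,-0.0038,-0.0043,0.0178,-0.0063,0],[-0.0013,-0.0037,-0.0044,0.0178,-0.0063,0]]

```text
time: 10.73
ee_pos: [0.5498, 0.0624, 0.1178]
ee_rot: [0.065, 0.161, 0.898, 0.404]
contact_force: [-0.4, 0.3, -2.4]
width: 0.0566
```

```bash
python3 st.py i wrist scene
```

```text
t 10.7333 tcp stand -0.0442 -0.0069 0.1178 ztool 0.747 0.001 tilt 48.3 ytool.Y -0.015 F [-0.4  0.3 -2.4] 0.05656870027639976 [-0.49 -0.12  1.81  0.83  1.61 -1.74]
```

View pics/i_wrist.png

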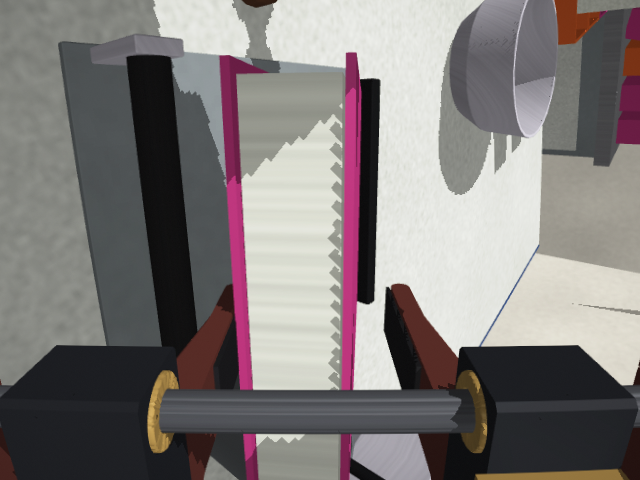

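View pics/i_scene.png

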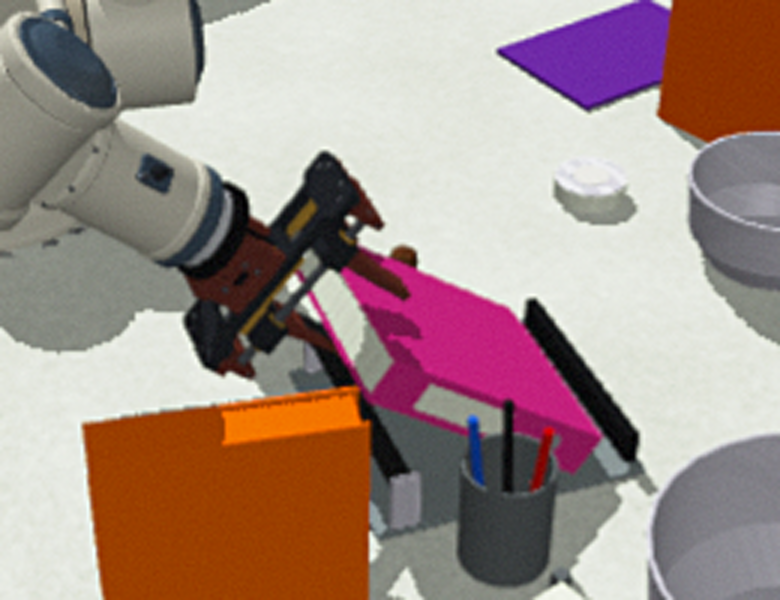

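Emit:
servo_tool:
  moves:
    - [[-0.001,-0.0029,-0.0037,0.0148,-0.0052,0],[-0.001,-0.0028,-0.0038,0.0148,-0.0052,0],[-0.0009,-0.0027,-0.0039,0.0148,-0.0052,0],[-0.0009,-0.0026,-0.004,0.0148,-0.0052,0],[-0.0009,-0.0025,-0.004,0.0148,-0.0052,0],[-0.0008,-0.0024,-0.0041,0.0148,-0.0052,0],[-0.0008,-0.0023,-0.0042,0.0148,-0.0052,0],[-0.0008,-0.0022,-0.0042,0.0148,-0.0052,0]]

```text
time: 11.5
ee_pos: [0.5427, 0.0421, 0.086]
ee_rot: [0.075, 0.156, 0.871, 0.459]
contact_force: [-0.2, -1.5, -1.7]
width: 0.0564
```

```bash
python3 st.py j wrist scene
```

```text
t 11.5 tcp stand -0.0657 -0.007 0.086 ztool 0.824 0.001 tilt 55.5 ytool.Y -0.015 F [-0.2 -1.5 -1.7] 0.05640996194429537 [-0.58 -0.03  1.85  0.93  1.63 -1.9 ]
```

View pics/j_wrist.png

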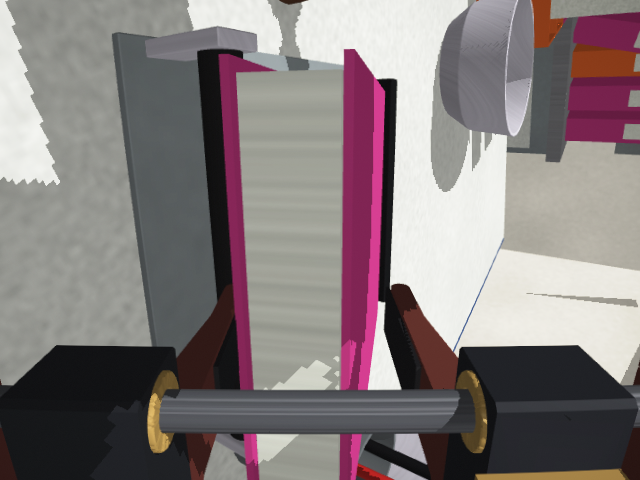

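View pics/j_scene.png

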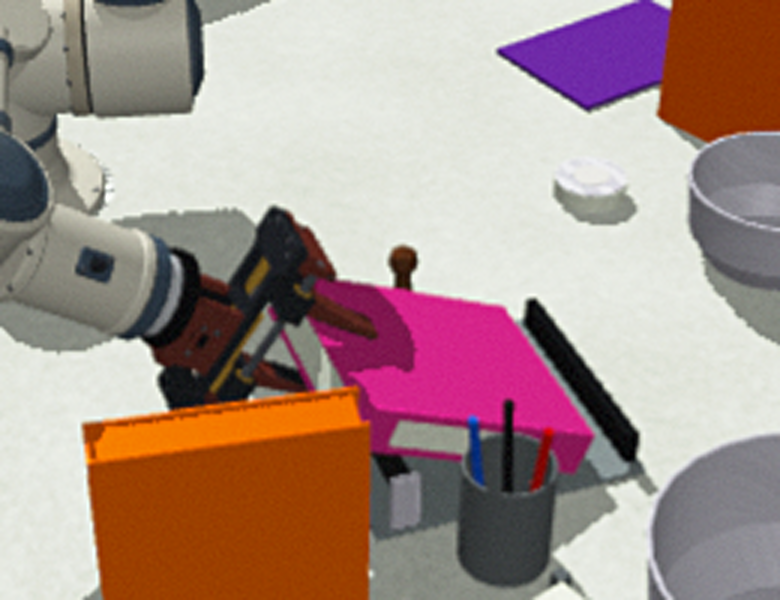

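Emit:
servo_tool:
  moves:
    - [[-0.0005,-0.0013,-0.0027,0.0089,-0.0031,0],[-0.0005,-0.0013,-0.0027,0.0089,-0.0031,0],[-0.0004,-0.0012,-0.0027,0.0089,-0.0031,0],[-0.0004,-0.0011,-0.0027,0.0089,-0.0031,0],[-0.0004,-0.0011,-0.0027,0.0089,-0.0031,0],[-0.0003,-0.001,-0.0027,0.0089,-0.0031,0],[-0.0003,-0.001,-0.0027,0.0089,-0.0031,0],[-0.0003,-0.0009,-0.0027,0.0089,-0.0031,0]]

```text
time: 12.27
ee_pos: [0.54, 0.0334, 0.0651]
ee_rot: [0.08, 0.152, 0.853, 0.492]
contact_force: [-0.4, 0.6, 0.4]
width: 0.0559
```

```bash
python3 st.py k wrist scene
```

```text
t 12.2667 tcp stand -0.0749 -0.0073 0.0651 ztool 0.864 0.001 tilt 59.8 ytool.Y -0.015 F [-0.4  0.6  0.4] 0.05593934352842242 [-0.63  0.04  1.87  0.98  1.64 -1.99]
```

View pics/k_wrist.png

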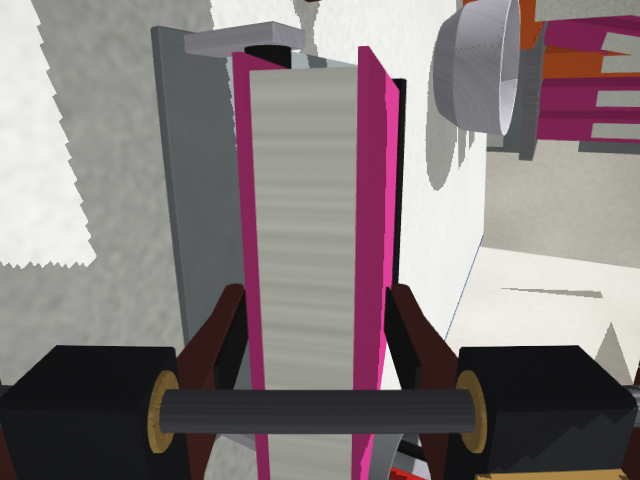

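View pics/k_scene.png

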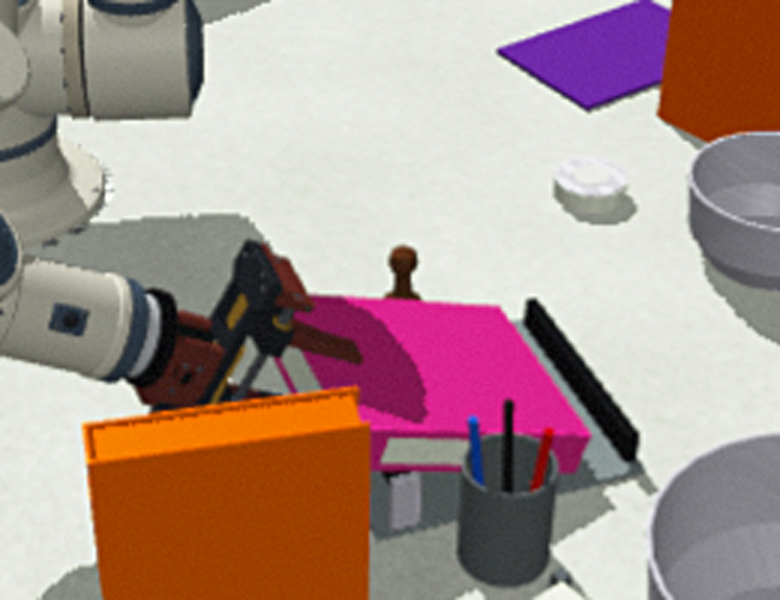

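Emit:
servo_tool:
  moves:
    - [[-0.0015,-0.004,0.0025,0,0,0],[-0.003,-0.008,0.005,0,0,0],[-0.003,-0.008,0.005,0,0,0],[-0.003,-0.008,0.005,0,0,0],[-0.003,-0.008,0.005,0,0,0],[-0.003,-0.008,0.005,0,0,0],[-0.003,-0.008,0.006,0,0,0],[-0.003,-0.008,0.006,0,0,0],[0,0,0,0,0,0]]

```text
time: 13.12
ee_pos: [0.5176, -0.0284, 0.106]
ee_rot: [0.081, 0.153, 0.854, 0.491]
contact_force: [0.2, -0.4, 0.8]
width: 0.0564
```

```bash
python3 st.py l wrist scene top; python3 - <<'E'
from h import *
X=np.array([.333,.943,0]);Y=np.array([-.943,.333,0]);O=np.array([.558,.1064,0])
P=np.load("cl.npz")["P"]; m=np.zeros((480,640),bool); m[165:235,360:445]=1; m&=(P[...,2]>.1)
q=(P[m]-O); print("orange stand x",(q@X).min(),(q@X).max(),"y",(q@Y).min(),(q@Y).max())
E
```

```text
t 13.1167 tcp stand -0.1406 -0.0068 0.106 ztool 0.863 -0.001 tilt 59.7 ytool.Y -0.014 F [ 0.2 -0.4  0.8] 0.05641108216024908 [-0.75  0.03  1.79  0.94  1.78 -1.99]
orange stand x -0.3331663265979238 -0.13818824951754674 y -0.21271058502770726 0.12567286689495447
```

View pics/l_wrist.png

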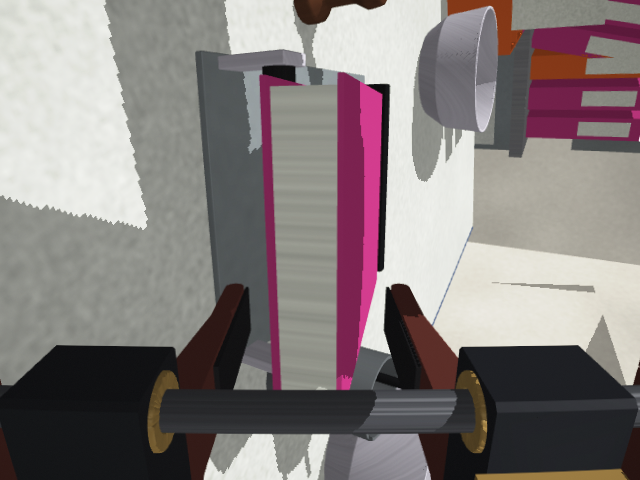

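View pics/l_top.png

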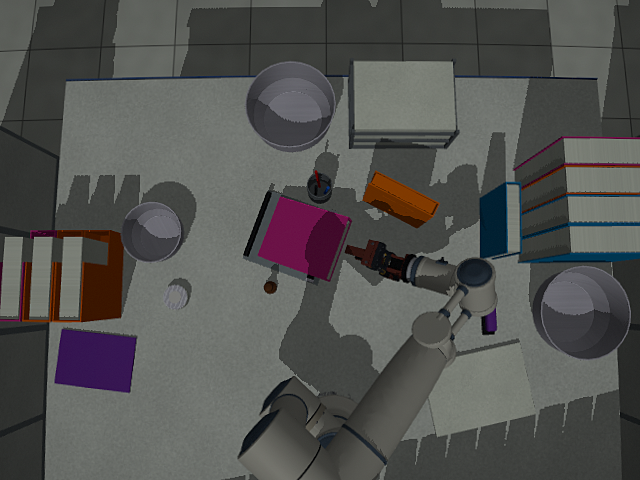

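Emit:
servo_tool:
  moves:
    - [[-0.003,-0.008,0.006,0,0,0],[-0.003,-0.008,0.01,0,0,0],[0,0,0.02,0,0,0],[0,0,0.025,0,0,0],[0,0,0.025,0,0,0],[0,0,0.025,0,0,0],[0,0,0.02,0,0,0],[0,0,0,0,0,0],[0,0,0,0,0,0]]

```text
time: 14.02
ee_pos: [0.5114, -0.0432, 0.2367]
ee_rot: [0.081, 0.152, 0.854, 0.49]
contact_force: [-1.1, 0.4, -0.8]
width: 0.056
```

```bash
python3 st.py m scene top; python3 - <<'E'
from h import *
X=np.array([.333,.943,0]);Y=np.array([-.943,.333,0]);O=np.array([.558,.1064,0])
P=cloud(np.load("m_top.npz")); im=np.load("m_top.npz")["pixels"].astype(int)
m=(im[...,0]>60)&(im[...,1]<0.35*im[...,0])&(im[...,2]>.4*im[...,0]); m[:,:245]=0;m[:,360:]=0;m[:180]=0;m[290:]=0
m=cv2.erode(m.astype(np.uint8),np.ones((5,5)))>0
q=P[m]-O; A=np.c_[q@X,q@Y,q[:,2]]; print(len(A),A.min(0).round(3),A.max(0).round(3))
A=A[(A[:,2]<.16)&(A[:,2]>0)]
sol=np.linalg.lstsq(np.c_[A[:,:2],np.ones(len(A))],A[:,2],rcond=None)[0]; print("slope",sol,"tilt",90-np.degrees(np.arctan(-sol[0])) )
r=cv2.minAreaRect((P[m][:,:2]*1000).astype(np.float32)); print(r)
P0=np.load("cl.npz")["P"]
for n,u,v in [("stamp",270,287),("stapler",489,310),("blue",510,220),("tape",175,298),("bowl",150,230)]: print(n,P0[v,u].round(3),P[v,u].round(3))
E
```

```text
t 14.0167 tcp stand -0.1566 -0.0058 0.2367 ztool 0.863 0.0 tilt 59.6 ytool.Y -0.013 F [-1.1  0.4 -0.8] 0.05599096177430421 [-0.78 -0.07  1.65  0.99  1.94 -1.8 ]
3576 [-0.138 -0.09   0.041] [0.079 0.126 1.438]
slope [-0.3163484   0.00284548  0.0715915 ] tilt 72.44531614735057
((531.4043579101562, 83.21348571777344), (217.81951904296875, 213.69700622558594), 69.7780990600586)
stamp [0.413 0.175 0.076] [0.413 0.176 0.071]
stapler [ 0.346 -0.445  0.049] [ 0.357 -0.331  0.392]
blue [ 0.579 -0.453  0.215] [ 0.579 -0.452  0.218]
tape [0.382 0.457 0.027] [0.382 0.459 0.021]
bowl [ 0.585  0.549 -0.002] [0.584 0.547 0.004]
```

View pics/m_scene.png

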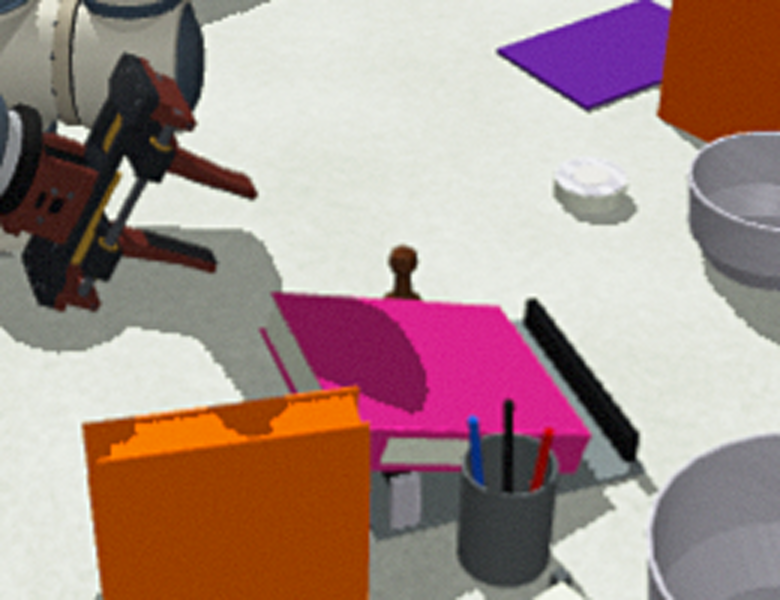

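View pics/m_top.png

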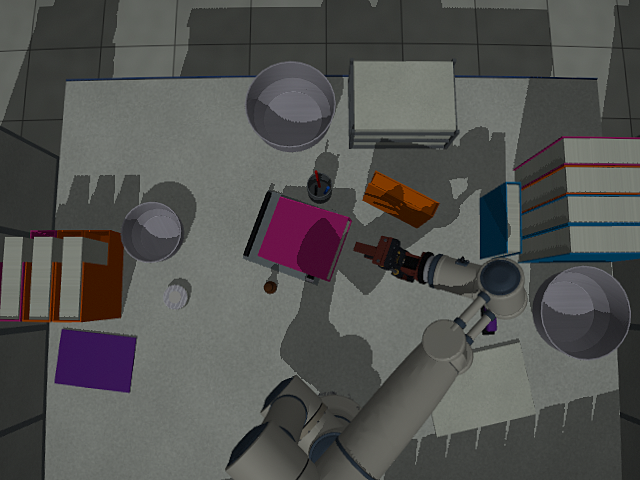

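```bash
python3 -c "
from station import workorder
print(workorder.sign_off())"
```

```text
the job is handed in; nothing more can be done
None
```

The pink binder is now lying across the padded rail, and I handed the job in at about 14 s of the 45 s allowed. I don't have a verdict, as sign-off reports none. I lowered it with the open fingers loosely either side of its top edge: one finger pushed it past balance, and the other caught it and let it down onto the rail.

**First attempt missed:** the open finger tips sit about 30 mm behind the stated TCP, so the first push passed just above the binder without moving it. I measured the offset with the wrist camera, went lower and repeated the push.

**Last checks:**

| Check | Result |
|---|---|
| Lean from upright | about 72.4° (66 to 81° wanted) |
| Square to the stand | within about 1° |
| Foot edge | about x = +73 mm on the stand, inferred from the binder's upper face |
| Top end | roughly 50 mm past the rail |
| Wrist force during lowering | about 3 N or less each time I read it |
| Hand | about 0.1 m clear of the binder |
| Stamp, blue binder, tape and bowl | unmoved to within camera noise |
| Pen cup | looks unmoved in the pictures; not measured |
| Stapler | hidden under the raised arm in the last top view, so not re-measured; that part of the arm was about 0.39 m up |

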